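# Re-hang rinse baskets behind the lip of a drying rail

## Robot

A 6-joint arm with a two-finger parallel gripper is mounted at the origin on a cart in front of the work surface, level with it; the furniture and walls round the work are solid. World frame = base frame: x ahead of the robot, y to its left, z up, the work surface at z = 0. Lengths are in m, angles in rad, forces in N, time in s.
With the tool pointing down it reaches from about 0.225 to 0.875 m from the base axis. Payload 3.4 kg.
Tool frame: the origin (TCP) lies between the finger pads; the fingertips stand 19 mm ahead of it and the grasp point (between the pads) is the TCP; z points along the fingers, y is the line along which they close (so a half turn about z gives the same grasp; the last joint's range is limited). The gripper opens to 85 mm and grips with 20 to 120 N. Pads are 22 mm wide; open, the fingers measure 114 mm over their backs; the gripper's body (76 mm by 85 mm) begins 54 mm behind the grasp point. The pads swing forward as they close: fully open they stand 13 mm farther back than shut.
Start: joints at [1.146, 0.276, 1.505, -0, 1.361, -0.121], TCP at [0.172, 0.549, 0.25] pointing down, gripper open.
Joint ranges: [-2.89, 2.89], [-0.75, 2.08], [0.22, 2.7], [-1.18, 4.32], [0.11, 2.71], [-2.7, 2.7]. Speed limits (rad/s): [2.57, 2.57, 3.14, 3.14, 3.14, 3.14].

## Interface

Orientations are given as a unit quaternion [w, x, y, z].
In Python, from rig import get_state, imaging, ticket gives the robot as it stands. The module is installed in compiled form; this text tells all that it offers.
- The arm moves only by the shell command python3 -m inch 'ROWS' [FORCE]. ROWS is JSON, a list of rows, each an object with "claw": the opening, from -1 (shut) to 1 (fully open); "travel": the shift along the world's x, y, z in units of 200 mm (1.0 is 200 mm), a list of three; "turn": the turn about the world's z in units of 180 degrees (1.0 is 180 degrees). A call has 1 to 5 rows; each row is the pose to reach, as a shift and turn from the pose commanded when the call began, turning the shorter way round; what a row does not reach only later rows make up. A row lasts 1/10 s, in which the tool goes at most 50 mm and 8.59 degrees, less where a joint would pass 70% of its speed; a pose out of reach is approached as far as the arm can. A call with a number of a shift or a turn outside -1 to 1 is refused whole. A call with a gripper value outside its range is refused whole. The fingers move at their own pace and stop on an object; FORCE is the grip in N (left out, the last holds). Time passes only in rows, so rows that repeat a pose let the fingers close. It gives the time, the measured TCP pose, the force, the opening and the grip force at its end, in the units of the state.
- get_state(): the state, without advancing time (a new reading comes with each control period).
- imaging.get_image(name): name is "scene" or "top" or "wrist"; returns the picture (480x640x3 uint8, red, green, blue); there is no depth.
- imaging.camera_params(name): a dict with "camera_matrix" (3x3 intrinsics, pixels), "cam_to_world" (4x4, takes a point from camera to world coordinates); the wrist camera has in their place "T_tool_cam" (4x4, takes a point from camera to tool coordinates, whose origin is the TCP and whose axes are the flange's). Camera axes: x right, y down, z forward; pixel columns grow to the right and rows downward; lengths in m; the calibration is good to about 2 mm. A picture is of the moment at which its call begins: read the wrist's pose just before it. camera_params takes no time and is no camera call.
- ticket.sign_off(): hands the job in; it is judged then, once.
The state is a dict: "clock": time; "qpos": joint angles; "qd": joint speeds; "effort": joint torques, N m; "position": TCP position; "ee_rot": TCP orientation; "contact_force": force on the tool from outside, world axes, zero at the start; "moment": the same for the moment, N m; "width": finger opening in m; "gripper_force": force on a finger pad.
Only numpy, scipy, OpenCV 4.12 (cv2) and the standard library are available. Lean on these libraries where they do the work, as an engineer would, in place of code of your own. Each camera call takes 0.05 s, during which the arm holds its last target. There are 200 camera calls.

## Task

The basket with the yellow tab hangs in the wrong bay of the drying rail, the one with the blue plate. First lift it out over the rail's front lip and hang it in the bay with the yellow plate; then pick up the blue-tabbed basket from the worktop and hang it in the bay with the blue plate. Lower each, without dropping it, until its hook is fully home in the channel behind the lip, let go, and leave the white basket, the flask and the wash bottle where they are and upright.

Things in the scene. Friction and masses are not known exactly. Their poses are not given: they have to be found in the camera images.
- rail: Fixed aluminium rail, 280 mm long, on a 120 x 300 x 8 mm base. Origin on the worktop under the channel's middle; x from front (robot side, where baskets hang) to rear, y along it; yaw up to 0.25 rad. Channel: floor z 170, inside x -8..8 mm; back wall x 8..12 up to z 196. Partitions 4 mm thick, top z 194, at y +-45, +-135 make 3 bays centred at y -90, 0, 90.
- rail_lip (a point): Middle of the top edge of the rail's front anti-jump lip: rail frame (-10, 0, 188) mm. The lip is 4 mm thick (x -12..-8), 18 mm higher than the channel floor, rounded on top, and runs on downwards as a flat apron to z 88, against which the plates of hung baskets lean.
- tag_blue: Fixed blue plate (60 x 30 mm) leaning behind the channel; marks the blue bay. The yellow basket hangs here first. Its frame's origin is the bay's seat: middle of the channel floor, 170 mm above the worktop, midway between the partitions; axes as the rail's. Seated, a tongue tip is at z 0, x within +-6 mm, y within +-23 mm. Which bay has which plate varies.
- tag_yellow: Fixed yellow plate (60 x 30 mm) leaning behind the channel; marks the yellow bay. Empty at first. Its frame's origin is the bay's seat: middle of the channel floor, 170 mm above the worktop, midway between the partitions; axes as the rail's. Seated, a tongue tip is at z 0, x within +-6 mm, y within +-23 mm. Which bay has which plate varies.
- tag_white: Fixed white plate (60 x 30 mm) leaning behind the channel; marks the white bay. The white basket hangs here. Its frame's origin is the bay's seat: middle of the channel floor, 170 mm above the worktop, midway between the partitions; axes as the rail's. Seated, a tongue tip is at z 0, x within +-6 mm, y within +-23 mm. Which bay has which plate varies.
- basket_yellow: Loose wire basket, yellow grip tab and badges, ~0.2 kg. Origin on the underside below the tab's centre; z up, -x its front, +x its hook side. Tub: x -48..7, y +-30, z 0..50 mm. Back plate 3 mm thick, back face x = 7, up to z 128 (60 mm wide to z 60, then 40). At the start it hangs in the blue bay, leaning about 0.07 rad (top to the front), as any hung basket does.
- basket_blue: Loose wire basket, blue grip tab and badges, ~0.2 kg. Origin on the underside below the tab's centre; z up, -x its front, +x its hook side. Same shape as the yellow one. It stands upright on the worktop between robot and rail, yaw up to 0.9 rad either way.
- basket_white: Loose wire basket, white grip tab and badges, ~0.2 kg. Origin on the underside below the tab's centre; z up, -x its front, +x its hook side. Same shape as the yellow one. It hangs in the white bay and must stay there.
- tab_yellow (a point): Top centre of the yellow basket's grip tab, (0, 0, 177) mm in its frame; all tabs alike. The tab is 14 mm wide (y), 24 mm long (x -12..12), z 132..177; grasp it from above, fingers closing along y. Centre of mass 5 to 15 mm in front of the tab.
- tab_blue (a point): Top centre of the blue basket's grip tab, (0, 0, 177) mm in its frame; the tab is as the yellow one's.
- hook_yellow (a point): Middle of the lower edge of the yellow basket's hook tongue, (20, 0, 106) mm in its frame; all hooks alike. Tongue: x 18..22, y +-20, z 106..128, pointing down from the rear of the hook arm (z 128..132, x -12..22, y +-20). Between back plate and tongue lie 11 mm for the lip.
- hook_blue (a point): Middle of the lower edge of the blue basket's hook tongue, (20, 0, 106) mm in its frame.
- hook_white (a point): Middle of the lower edge of the white basket's hook tongue, (20, 0, 106) mm in its frame.
- glass_flask: Loose clear glass conical flask, 65 mm wide at the foot, 22 mm at the neck, 107 mm tall, standing on the worktop between robot and rail; origin under its middle. Not to be disturbed.
- wash_bottle: Loose white wash bottle, red cap and thin bent red spout, 223 mm tall, standing between robot and rail. Its round body, 66 mm in diameter, is centred at (0, 21) mm in its frame (origin on the underside); the spout reaches to y = -54 mm. Not to be disturbed.
Things that resemble listed ones, but are neither listed nor needed, are in the scene too. What is shaped like the basket_blue but green is not meant.

How it is judged:
By the outcome, as a careful person would: the job done as asked, in the order asked, and still so for the second after the job is handed in, with the robot touching nothing.
It also fails if it takes over 64 s, if anything falls off the work surface, if the arm or the gripper's body presses on something with over 40 N, if the wrist force passes 120 N, or if a joint passes its speed limit or range.

## Working session

There is one attempt and no reset: what is moved stays moved. The work goes in short steps, Python scripts to look and compute and a shell command to move; the robot and the scene stay as the last step left them, time stands still between calls to the robot, and variables do not carry over. Pictures are saved under pics/ and viewed, at most 11 in all, crops included, and the job is handed in when it is done.

```bash
mkdir -p pics; cat > h.py <<'E'
import numpy as np, cv2, json
from rig import get_state, imaging
from scipy.spatial.transform import Rotation as R
def snap(n,f):
    im=imaging.get_image(n); cv2.imwrite('pics/'+f,im[:,:,::-1]); return im
def cam(n,st=None):
    p=imaging.camera_params(n); K=np.array(p['camera_matrix'])
    if n!='wrist': return K,np.array(p['cam_to_world'])
    T=np.eye(4); q=st['ee_rot']; T[:3,:3]=R.from_quat([q[1],q[2],q[3],q[0]]).as_matrix(); T[:3,3]=st['position']
    return K,T@np.array(p['T_tool_cam'])
def ray(C,px):
    K,T=C; d=T[:3,:3]@np.linalg.solve(K,[px[0],px[1],1.]); return T[:3,3],d/np.linalg.norm(d)
def atz(C,px,z):
    o,d=ray(C,px); return o+d*(z-o[2])/d[2]
def tri(*cp):
    A=np.zeros((3,3));b=np.zeros(3);L=[]
    for C,px in cp:
        o,d=ray(C,px);P=np.eye(3)-np.outer(d,d);A+=P;b+=P@o;L.append((P,o))
    x=np.linalg.solve(A,b); return x,[round(1000*np.linalg.norm(P@(x-o)),1) for P,o in L]
def proj(C,X):
    K,T=C; c=T[:3,:3].T@(np.array(X)-T[:3,3]); u=K@c; return u[:2]/u[2]
E
python3 - <<'E'
from h import *
np.set_printoptions(precision=3,suppress=True)
for n in ['scene','top']: snap(n,n+'1.png'); print(cam(n))
print(imaging.camera_params('wrist'), get_state())
E
```

```text
(array([[560.626,   0.   , 321.861],
       [  0.   , 560.626, 245.763],
       [  0.   ,   0.   ,   1.   ]]), array([[-0.997,  0.039, -0.06 ,  0.645],
       [ 0.07 ,  0.692, -0.718,  0.963],
       [ 0.014, -0.721, -0.693,  1.071],
       [ 0.   ,  0.   ,  0.   ,  1.   ]]))
(array([[501.117,   0.   , 323.137],
       [  0.   , 501.117, 238.389],
       [  0.   ,   0.   ,   1.   ]]), array([[ 0.005, -0.994,  0.105,  0.449],
       [-1.   , -0.005,  0.004,  0.004],
       [-0.003, -0.105, -0.994,  1.339],
       [ 0.   ,  0.   ,  0.   ,  1.   ]]))
{'camera_matrix': array([[408.953,   0.   , 321.317],
       [  0.   , 408.953, 241.439],
       [  0.   ,   0.   ,   1.   ]]), 'T_tool_cam': array([[-0.   , -0.958, -0.285,  0.072],
       [ 1.   ,  0.   , -0.001, -0.   ],
       [ 0.001, -0.285,  0.958, -0.123],
       [ 0.   ,  0.   ,  0.   ,  1.   ]])} {'clock': 0.1, 'qpos': array([ 1.146,  0.277,  1.506, -0.   ,  1.361, -0.121]), 'qd': array([ 0.001, -0.001, -0.003, -0.001,  0.   , -0.   ]), 'effort': array([  0.001, -41.769, -24.641,  -0.   ,   0.006,  -0.   ]), 'position': array([0.172, 0.548, 0.25 ]), 'ee_rot': array([-0.   ,  0.151,  0.988, -0.001]), 'contact_force': array([0.695, 0.11 , 0.579]), 'moment': array([ 0.01 , -0.047, -0.006]), 'gripper_force': 0.0, 'width': 0.08530417450211389}
```

View pics/scene1.png

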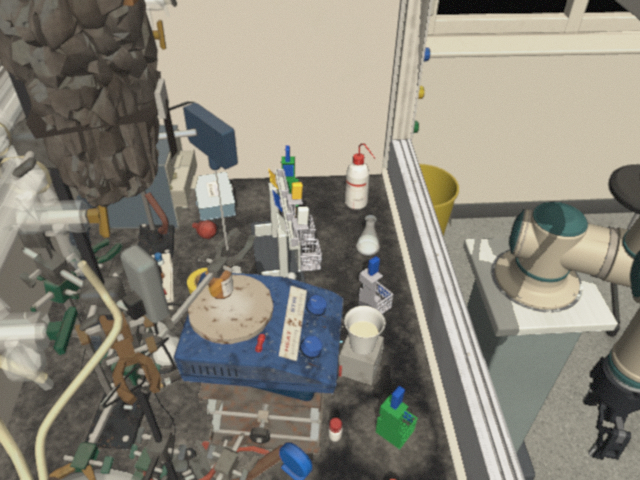

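View pics/top1.png

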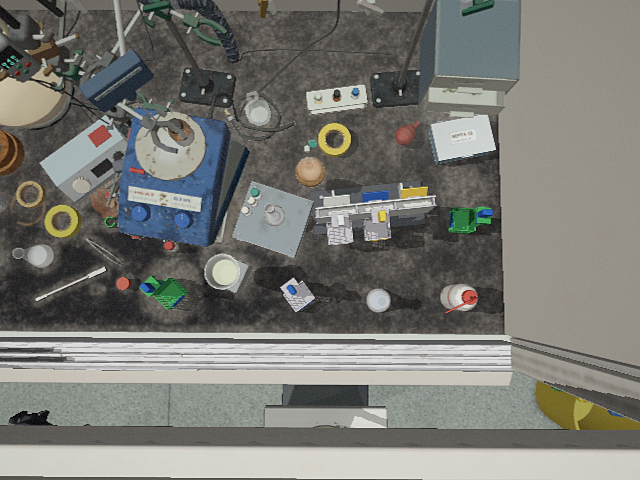

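Scene: rail around (290,230) with the yellow basket at its middle, blue basket at (372,285). In the top view the rail runs (318,207)–(435,200), with plates white/blue/yellow from left to right; blue tab (292,288), yellow tab (382,215), flask (378,300), bottle (460,297). I'll enlarge both.

```bash
python3 - <<'E'
import cv2
a=cv2.imread('pics/scene1.png'); cv2.imwrite('pics/sc.png',cv2.resize(a[140:315,240:400],None,fx=3.4,fy=3.4,interpolation=cv2.INTER_CUBIC))
a=cv2.imread('pics/top1.png'); cv2.imwrite('pics/tc.png',cv2.resize(a[175:325,275:475],None,fx=4,fy=4,interpolation=cv2.INTER_CUBIC))
from h import *
T=cam('top')
for p in [(300,335),(300,345),(300,370),(300,385),(505,250)]: print(p,atz(T,p,0).round(3),atz(T,p,.1).round(3))
E
```

```text
(300, 335) [0.334 0.069 0.   ] [0.343 0.064 0.1  ]
(300, 345) [0.308 0.069 0.   ] [0.319 0.064 0.1  ]
(300, 370) [0.244 0.068 0.   ] [0.259 0.063 0.1  ]
(300, 385) [0.205 0.068 0.   ] [0.224 0.063 0.1  ]
(505, 250) [ 0.561 -0.478  0.   ] [ 0.553 -0.442  0.1  ]
```

View pics/sc.png

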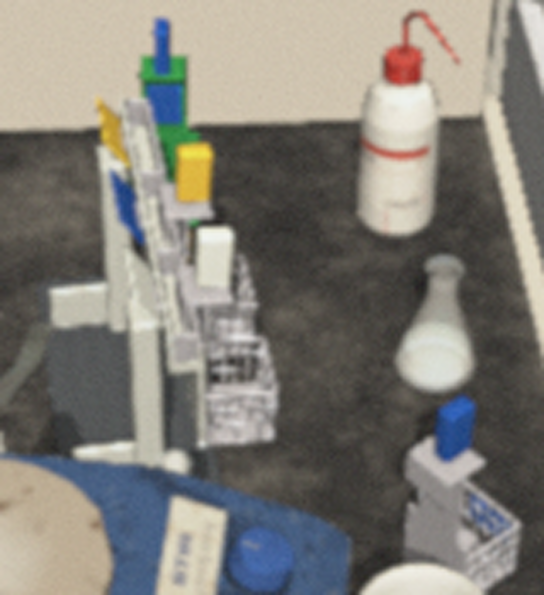

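View pics/tc.png

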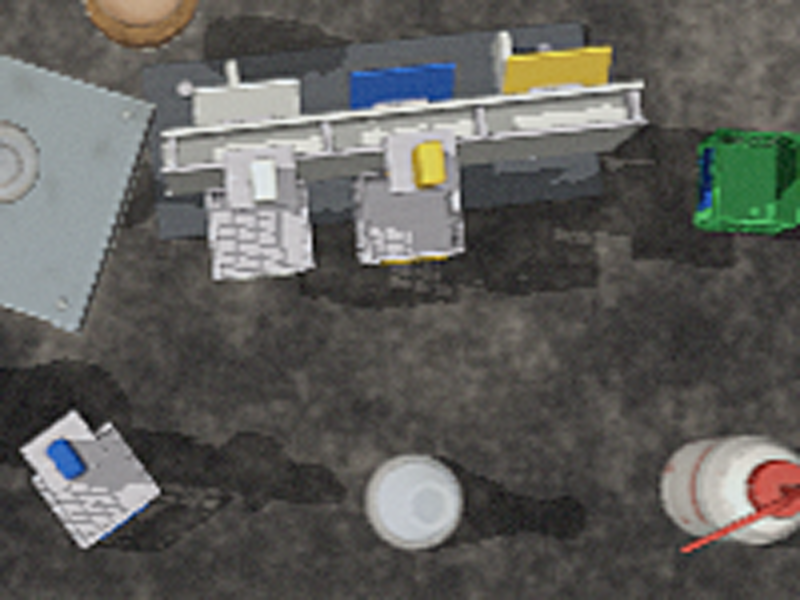

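Crops: top crop shows yellow tab top ≈(431,160), blue tab ≈(66,457), lip line from ≈(166,168) to ≈(640,122); scene crop shows yellow tab top ≈(196,149), blue tab top ≈(459,404).

```bash
python3 - <<'E'
from h import *
np.set_printoptions(precision=3,suppress=True)
T,S=cam('top'),cam('scene')
t=lambda u,v:(275+u/4-.4,175+v/4-.4)
s=lambda u,v:(240+u/3.4-.35,140+v/3.4-.35)
for n,a,b in [('ytab',(431,160),(196,149)),('btab',(66,457),(459,404)),('wtab',(264,180),(216,231)),('bottlecap',(775,485),(404,52)),('flask',(428,500),(444,263))]:
    print(n,tri((T,t(*a)),(S,s(*b))))
A=atz(T,t(166,168),.188);B=atz(T,t(641,122),.188)
print(A,B,np.linalg.norm(A-B),'yaw',np.arctan2(-(A-B)[0],(A-B)[1]))
A=atz(T,t(163,133),.196);B=atz(T,t(641,84),.196);print('back',A,B,np.linalg.norm(A-B),'yaw',np.arctan2(-(A-B)[0],(A-B)[1]))
for p in [(72,412),(22,447),(100,430)]: print(atz(T,t(*p),.132))
print('spout',atz(T,t(684,550),.2),'flaskfoot',atz(T,t(412,500),.0))
st=get_state();print(R.from_quat(st['ee_rot'][[1,2,3,0]]).as_matrix())
E
```

```text
ytab (array([ 0.618, -0.123,  0.237]), [np.float64(1.2), np.float64(1.2)])
btab (array([0.453, 0.082, 0.175]), [np.float64(1.4), np.float64(1.4)])
wtab (array([ 0.607, -0.03 ,  0.237]), [np.float64(0.3), np.float64(0.3)])
bottlecap (array([ 0.44 , -0.328,  0.171]), [np.float64(0.4), np.float64(0.4)])
flask (array([ 0.429, -0.134,  0.11 ]), [np.float64(1.0), np.float64(1.0)])
[0.621 0.025 0.188] [ 0.649 -0.251  0.188] 0.2773431504645622 yaw 0.10245415970615457
back [0.64  0.027 0.196] [ 0.67  -0.249  0.196] 0.27786976747823844 yaw 0.10825623883574029
[0.481 0.082 0.132]
[0.46  0.111 0.132]
[0.47  0.065 0.132]
spout [ 0.404 -0.268  0.2  ] flaskfoot [ 0.428 -0.136  0.   ]
[[-0.954  0.299 -0.001]
 [ 0.299  0.954 -0.002]
 [ 0.    -0.002 -1.   ]]
```

```bash
python3 -m inch '[{"claw":1,"travel":[0,0,0.2],"turn":0},{"claw":1,"travel":[0.1,-0.2,0.4],"turn":0.04},{"claw":1,"travel":[0.25,-0.42,0.4],"turn":0.08},{"claw":1,"travel":[0.39,-0.63,0.4],"turn":0.13},{"claw":1,"travel":[0.52,-0.84,0.4],"turn":0.13}]' 60
python3 -m inch '[{"claw":1,"travel":[0.13,-0.21,0],"turn":0},{"claw":1,"travel":[0.26,-0.42,0],"turn":0},{"claw":1,"travel":[0.39,-0.63,0],"turn":0},{"claw":1,"travel":[0.52,-0.84,0],"turn":0},{"claw":1,"travel":[0.52,-0.84,0],"turn":0}]'
python3 -m inch '[{"claw":1,"travel":[0.13,-0.21,0],"turn":0},{"claw":1,"travel":[0.26,-0.42,0],"turn":0},{"claw":1,"travel":[0.39,-0.63,0],"turn":0},{"claw":1,"travel":[0.52,-0.84,0],"turn":0},{"claw":1,"travel":[0.52,-0.84,0],"turn":0}]'
python3 -m inch '[{"claw":1,"travel":[0.13,-0.21,0],"turn":0},{"claw":1,"travel":[0.26,-0.42,0],"turn":0},{"claw":1,"travel":[0.39,-0.63,0],"turn":0},{"claw":1,"travel":[0.5,-0.82,0],"turn":0},{"claw":1,"travel":[0.5,-0.82,0],"turn":0}]'
```

```text
clock: 0.6
position: [0.2684, 0.3926, 0.3304]
ee_rot: [0.0, -0.054, 0.999, 0.0]
contact_force: [0.4, -0.1, 0.7]
width: 0.0854
gripper_force: 0.0
clock: 1.1
position: [0.3747, 0.2207, 0.3299]
ee_rot: [0.001, -0.048, 0.999, -0.002]
contact_force: [0.4, 0.7, -0.3]
width: 0.0856
gripper_force: 0.0
clock: 1.6
position: [0.4787, 0.0537, 0.3293]
ee_rot: [0.0, -0.049, 0.999, -0.001]
contact_force: [0.5, 0.3, 0.4]
width: 0.0852
gripper_force: 0.0
clock: 2.1
position: [0.5783, -0.1096, 0.3284]
ee_rot: [-0.0, -0.05, 0.999, -0.001]
contact_force: [-0.6, 1.2, -1.2]
width: 0.0851
gripper_force: 0.0
```

```bash
python3 - <<'E'
from h import *
st=get_state(); im=snap('wrist','w1.png')
np.savez('w1.npz',p=st['position'],q=st['ee_rot']); print(st['position'],st['ee_rot'])
C=cam('wrist',st)
for X in [(.618,-.123,.237),(.645,-.112,.17),(.635,-.113,.188),(.654,-.2015,.17)]: print(X,proj(C,X).round(0))
E
```

```text
[ 0.57831047 -0.10957083  0.3284027 ] [-4.29793871e-04 -5.04359888e-02  9.98726987e-01 -6.56997997e-04]
(0.618, -0.123, 0.237) [293. 318.]
(0.645, -0.112, 0.17) [311. 310.]
(0.635, -0.113, 0.188) [310. 309.]
(0.654, -0.2015, 0.17) [192. 310.]
```

View pics/w1.png

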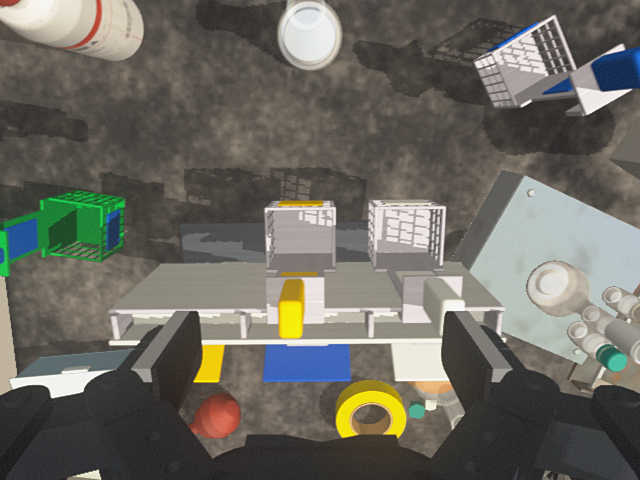

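Wrist view: yellow tab's top is at ≈(290,321), where predicted; the rail is level in the image (lip y≈310) so the yaw is right, and the yellow bay is empty at left (118–245).

```bash
python3 -m inch '[{"claw":1,"travel":[0.16,-0.02,-0.1],"turn":0},{"claw":1,"travel":[0.16,-0.02,-0.2],"turn":0},{"claw":1,"travel":[0.16,-0.02,-0.3],"turn":0},{"claw":1,"travel":[0.16,-0.02,-0.3],"turn":0},{"claw":1,"travel":[0.16,-0.02,-0.3],"turn":0}]'
```

```text
clock: 2.65
position: [0.6074, -0.1084, 0.2706]
ee_rot: [-0.0, -0.053, 0.999, 0.0]
contact_force: [-0.4, -0.1, 0.3]
width: 0.0853
gripper_force: 0.0
```

```bash
python3 -m inch '[{"claw":1,"travel":[0.04,-0.075,0],"turn":0},{"claw":1,"travel":[0.04,-0.075,-0.13],"turn":0},{"claw":1,"travel":[0.04,-0.075,-0.26],"turn":0},{"claw":1,"travel":[0.04,-0.075,-0.26],"turn":0},{"claw":1,"travel":[0.04,-0.075,-0.26],"turn":0}]'
python3 -m inch '[{"claw":-1,"travel":[0,0,0],"turn":0},{"claw":-1,"travel":[0,0,0],"turn":0},{"claw":-1,"travel":[0,0,0],"turn":0},{"claw":-1,"travel":[0,0,0],"turn":0},{"claw":-1,"travel":[0,0,0],"turn":0}]' 60
python3 -m inch '[{"claw":-1,"travel":[0,0,0],"turn":0},{"claw":-1,"travel":[0,0,0],"turn":0},{"claw":-1,"travel":[0,0,0],"turn":0},{"claw":-1,"travel":[0,0,0],"turn":0},{"claw":-1,"travel":[0,0,0],"turn":0}]' 60
```

```text
clock: 3.15
position: [0.6166, -0.126, 0.2194]
ee_rot: [0.001, -0.052, 0.999, -0.0]
contact_force: [-0.6, 0.2, 0.3]
width: 0.0849
gripper_force: 0.0
clock: 3.65
position: [0.616, -0.1252, 0.2187]
ee_rot: [0.0, -0.052, 0.999, -0.0]
contact_force: [-2.1, 1.7, 3.4]
width: 0.0129
gripper_force: 59.4
clock: 4.15
position: [0.6159, -0.1252, 0.2187]
ee_rot: [0.0, -0.052, 0.999, 0.0]
contact_force: [-2.3, 0.8, 4.3]
width: 0.0135
gripper_force: 58.6
```

Gripped. Lift slowly straight up.

```bash
python3 -m inch '[{"claw":-1,"travel":[0,0,0.04],"turn":0},{"claw":-1,"travel":[0,0,0.08],"turn":0},{"claw":-1,"travel":[0,0,0.12],"turn":0},{"claw":-1,"travel":[0,0,0.16],"turn":0},{"claw":-1,"travel":[0,0,0.2],"turn":0}]'
python3 -m inch '[{"claw":-1,"travel":[0,0,0.06],"turn":0},{"claw":-1,"travel":[0,0,0.12],"turn":0},{"claw":-1,"travel":[0,0,0.15],"turn":0},{"claw":-1,"travel":[-0.1,0,0.15],"turn":0},{"claw":-1,"travel":[-0.1,0,0.15],"turn":0}]'
python3 - <<'E'
from h import *
st=get_state(); snap('wrist','w2.png'); print(st['position'],st['contact_force'],st['width'])
a=cv2.imread('pics/w2.png'); b=snap('scene','s2.png')[140:315,240:400,::-1]
b=cv2.resize(b,None,fx=2.74,fy=2.74,interpolation=cv2.INTER_CUBIC)[:480]
cv2.imwrite('pics/v2.png',np.hstack([cv2.resize(a[:,80:560],(360,360)),cv2.resize(b,None,fx=.75,fy=.75)]))if False else cv2.imwrite('pics/v2.png',np.hstack([cv2.resize(a[:479,120:480],None,fx=1,fy=1),b[:479,:438]]))
E
```

```text
clock: 4.65
position: [0.6152, -0.1253, 0.2585]
ee_rot: [-0.001, -0.052, 0.999, 0.0]
contact_force: [-1.8, -0.8, -3.2]
width: 0.0131
gripper_force: 58.5
clock: 5.15
position: [0.5952, -0.1251, 0.2896]
ee_rot: [0.001, -0.052, 0.999, -0.0]
contact_force: [0.9, 0.3, -2.6]
width: 0.0132
gripper_force: 58.7
[ 0.59518513 -0.12512349  0.28960552] [ 0.88471701  0.32258538 -2.61472537] 0.013162080784907791
```

View pics/v2.png

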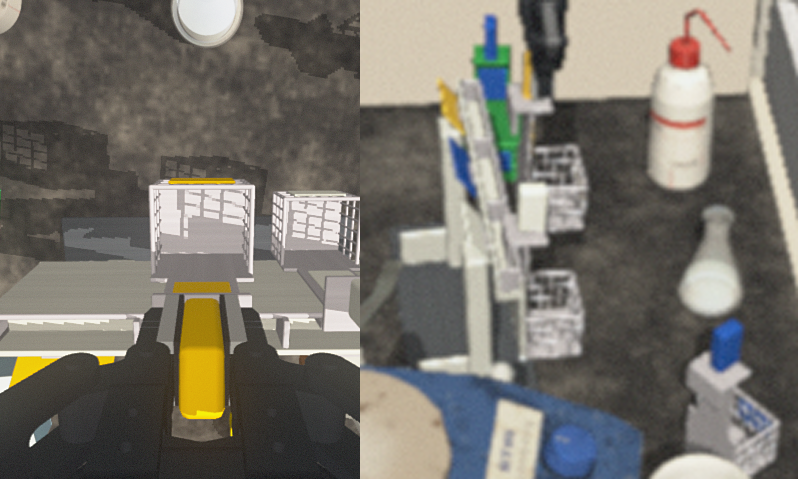

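Wrist view: the tab (200,350) is held centred and the basket hangs clear of the rail; scene inset: white basket still hung. Traverse to the yellow bay.

```bash
python3 -m inch '[{"claw":-1,"travel":[0.01,-0.1,0],"turn":0},{"claw":-1,"travel":[0.02,-0.2,0],"turn":0},{"claw":-1,"travel":[0.03,-0.3,0],"turn":0},{"claw":-1,"travel":[0.04,-0.4,0],"turn":0},{"claw":-1,"travel":[0.04,-0.4,0],"turn":0}]'
python3 -m inch '[{"claw":-1,"travel":[0.06,0.01,0],"turn":0},{"claw":-1,"travel":[0.11,0.01,0],"turn":0},{"claw":-1,"travel":[0.11,0.01,-0.05],"turn":0},{"claw":-1,"travel":[0.11,0.01,-0.08],"turn":0},{"claw":-1,"travel":[0.11,0.01,-0.1],"turn":0}]'
python3 - <<'E'
from h import *
st=get_state(); im=snap('wrist','w3.png'); print(st['position'],st['contact_force'],st['width'])
E
```

```text
clock: 5.75
position: [0.6043, -0.2097, 0.2875]
ee_rot: [-0.0, -0.05, 0.999, -0.001]
contact_force: [0.4, 0.6, -2.1]
width: 0.0135
gripper_force: 59.1
clock: 6.25
position: [0.6261, -0.2024, 0.2669]
ee_rot: [-0.0, -0.053, 0.999, 0.001]
contact_force: [-0.0, 0.2, -2.4]
width: 0.0133
gripper_force: 59.0
[ 0.6260592  -0.20241794  0.26685508] [-0.00593333  0.15590991 -2.37595772] 0.013257592064095047
```

View pics/w3.png

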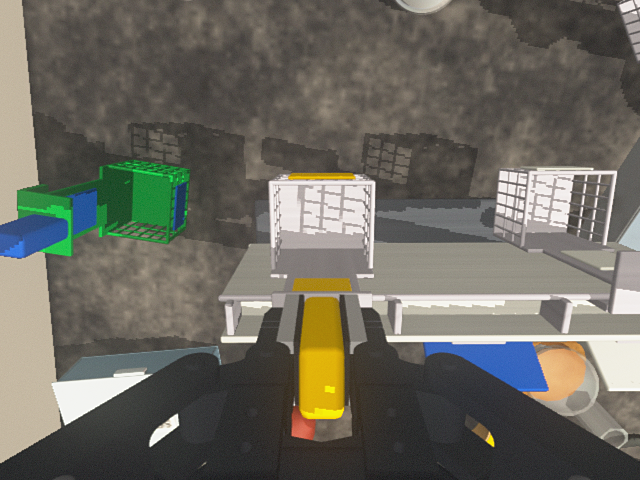

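The basket is between the partitions at columns 230 and 395, tab at 322: well centred. Lower gently.

```bash
python3 -m inch '[{"claw":-1,"travel":[0,0,-0.04],"turn":0},{"claw":-1,"travel":[0,0,-0.08],"turn":0},{"claw":-1,"travel":[0,0,-0.12],"turn":0},{"claw":-1,"travel":[0,0,-0.15],"turn":0},{"claw":-1,"travel":[0,0,-0.17],"turn":0}]'
python3 -m inch '[{"claw":-1,"travel":[0,0,-0.02],"turn":0},{"claw":-1,"travel":[0,0,-0.04],"turn":0},{"claw":-1,"travel":[0,0,-0.05],"turn":0},{"claw":-1,"travel":[0,0,-0.06],"turn":0},{"claw":-1,"travel":[0,0,-0.065],"turn":0}]'
```

```text
clock: 6.8
position: [0.6257, -0.2032, 0.2333]
ee_rot: [-0.0, -0.052, 0.999, 0.0]
contact_force: [0.3, 0.6, -2.5]
width: 0.0131
gripper_force: 59.0
clock: 7.3
position: [0.6259, -0.2033, 0.2212]
ee_rot: [0.0, -0.052, 0.999, 0.0]
contact_force: [-0.3, -0.1, -2.5]
width: 0.0133
gripper_force: 59.0
```

```bash
python3 -m inch '[{"claw":-1,"travel":[0,0,-0.005],"turn":0},{"claw":-1,"travel":[0,0,-0.01],"turn":0},{"claw":-1,"travel":[0,0,-0.012],"turn":0},{"claw":-1,"travel":[0,0,-0.012],"turn":0}]'

```

```text
clock: 7.7
position: [0.626, -0.2033, 0.2193]
ee_rot: [0.0, -0.052, 0.999, -0.0]
contact_force: [-0.4, 0.0, -0.6]
width: 0.0136
gripper_force: 59.4
```

```bash
python3 -m inch '[{"claw":-1,"travel":[0,0,-0.003],"turn":0},{"claw":-1,"travel":[0,0,-0.006],"turn":0},{"claw":-1,"travel":[0,0,-0.006],"turn":0}]'

```

```text
clock: 8.0
position: [0.6259, -0.2033, 0.2192]
ee_rot: [0.001, -0.052, 0.999, -0.0]
contact_force: [-2.3, 1.1, 5.8]
width: 0.0129
gripper_force: 60.1
```

```bash
python3 -m inch '[{"claw":-0.5,"travel":[0,0,0.005],"turn":0},{"claw":0,"travel":[0,0,0.005],"turn":0},{"claw":0.3,"travel":[0,0,0.005],"turn":0},{"claw":0.3,"travel":[0,0,0.005],"turn":0},{"claw":0.3,"travel":[0,0,0.005],"turn":0}]'
python3 -m inch '[{"claw":0.3,"travel":[0,0,0.05],"turn":0},{"claw":0.3,"travel":[0,0,0.2],"turn":0},{"claw":0.3,"travel":[0,0,0.4],"turn":0},{"claw":0.3,"travel":[-0.2,0.1,0.5],"turn":0},{"claw":0.3,"travel":[-0.3,0.2,0.5],"turn":0}]'
python3 - <<'E'
from h import *
st=get_state(); im=snap('wrist','w4.png'); print(st['position'],st['ee_rot'],st['contact_force'],st['width'])
C=cam('wrist',st)
im=imaging.get_image('scene');np.save('s4.npy',im)
b=cv2.resize(im[140:315,240:400,::-1],None,fx=2.74,fy=2.74,interpolation=cv2.INTER_CUBIC)
a=cv2.imread('pics/w4.png');cv2.imwrite('pics/v4.png',np.hstack([a[:479,60:420],b[:479,:438]]))
# predicted seated tab
E
```

```text
clock: 8.5
position: [0.6259, -0.2033, 0.2184]
ee_rot: [-0.0, -0.052, 0.999, 0.0]
contact_force: [0.3, 0.3, 1.3]
width: 0.0552
gripper_force: 0.0
clock: 9.0
position: [0.5658, -0.1638, 0.3233]
ee_rot: [0.003, -0.052, 0.999, -0.002]
contact_force: [0.9, -0.5, 0.6]
width: 0.0553
gripper_force: 0.0
[ 0.56581875 -0.16384349  0.32334254] [ 0.00304708 -0.05171795  0.99865566 -0.00168489] [ 0.92748269 -0.45125331  0.56007066] 0.05531556308130165
```

View pics/v4.png

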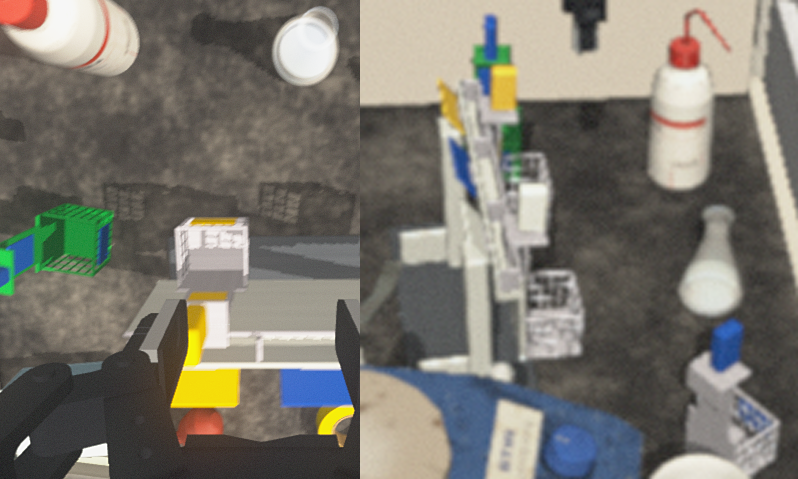

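Left: yellow basket hangs in the yellow bay (tab ≈(196,335)), blue bay empty; right: yellow tab at (504,85) sitting like the white one, flask and bottle unmoved. Now to the blue basket.

```bash
python3 -m inch '[{"claw":1,"travel":[-0.1,0.15,0],"turn":0.04},{"claw":1,"travel":[-0.2,0.3,0],"turn":0.08},{"claw":1,"travel":[-0.3,0.45,0],"turn":0.12},{"claw":1,"travel":[-0.4,0.6,0],"turn":0.16},{"claw":1,"travel":[-0.4,0.6,0],"turn":0.175}]'
python3 -m inch '[{"claw":1,"travel":[-0.12,0.2,0],"turn":0},{"claw":1,"travel":[-0.24,0.4,-0.05],"turn":0},{"claw":1,"travel":[-0.3,0.5,-0.1],"turn":0},{"claw":1,"travel":[-0.3,0.5,-0.1],"turn":0},{"claw":1,"travel":[-0.3,0.5,-0.1],"turn":0}]'
python3 - <<'E'
from h import *
st=get_state(); im=snap('wrist','w5.png'); np.savez('w5.npz',p=st['position'],q=st['ee_rot'])
print(st['position'],st['ee_rot'],st['qpos']); C=cam('wrist',st); print(proj(C,(.453,.082,.175)))
# yellow tab height check from scene alone at expected x,y
S=cam('scene'); 
for z in (.235,.24,.245,.25): print(z,proj(S,(.628,-.205,z)))
E
```

```text
clock: 9.6
position: [0.4836, -0.0403, 0.3195]
ee_rot: [0.0, -0.324, 0.946, 0.001]
contact_force: [1.2, -0.4, -0.3]
width: 0.0852
gripper_force: 0.0
clock: 10.1
position: [0.4266, 0.0566, 0.2992]
ee_rot: [0.001, -0.322, 0.947, -0.001]
contact_force: [0.9, 0.1, 0.4]
width: 0.0854
gripper_force: 0.0
[0.42664652 0.05655723 0.29917348] [ 5.90872318e-04 -3.21954194e-01  9.46754838e-01 -6.51711513e-04] [-2.95095185e-02  2.63558459e-02  1.69188391e+00 -8.16841474e-04
  1.42178996e+00 -2.25577120e+00]
[329.67429718 293.06599682]
0.235 [291.58300955 164.08896924]
0.24 [291.53682024 162.46184086]
0.245 [291.49040419 160.82672528]
0.25 [291.44375973 159.18356355]
```

View pics/w5.png

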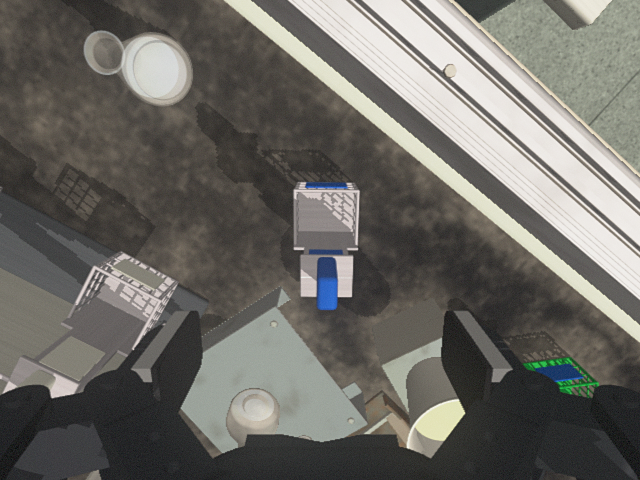

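Wrist view: the blue basket is square to the gripper, tab top ≈(327,294), as predicted (330,293). Approach and grasp.

```bash
python3 -m inch '[{"claw":1,"travel":[0.07,0.06,-0.1],"turn":0},{"claw":1,"travel":[0.13,0.12,-0.25],"turn":0},{"claw":1,"travel":[0.13,0.12,-0.4],"turn":0},{"claw":1,"travel":[0.13,0.12,-0.4],"turn":0},{"claw":1,"travel":[0.13,0.12,-0.4],"turn":0}]'
```

```text
clock: 10.65
position: [0.4529, 0.0798, 0.219]
ee_rot: [-0.0, -0.321, 0.947, -0.0]
contact_force: [0.6, -0.5, 0.3]
width: 0.0853
gripper_force: 0.0
```

```bash
python3 -m inch '[{"claw":1,"travel":[0,0.007,-0.1],"turn":0},{"claw":1,"travel":[0,0.007,-0.2],"turn":0},{"claw":1,"travel":[0,0.007,-0.305],"turn":0},{"claw":1,"travel":[0,0.007,-0.305],"turn":0},{"claw":1,"travel":[0,0.007,-0.305],"turn":0}]'
python3 -m inch '[{"claw":-1,"travel":[0,0,0],"turn":0},{"claw":-1,"travel":[0,0,0],"turn":0},{"claw":-1,"travel":[0,0,0],"turn":0},{"claw":-1,"travel":[0,0,0],"turn":0},{"claw":-1,"travel":[0,0,0],"turn":0}]' 60
python3 -m inch '[{"claw":-1,"travel":[0,0,0],"turn":0},{"claw":-1,"travel":[0,0,0.03],"turn":0},{"claw":-1,"travel":[0,0,0.07],"turn":0},{"claw":-1,"travel":[0,0,0.12],"turn":0},{"claw":-1,"travel":[0,0,0.12],"turn":0}]' 60
```

```text
clock: 11.15
position: [0.4533, 0.0817, 0.1593]
ee_rot: [0.001, -0.321, 0.947, -0.0]
contact_force: [0.6, -0.3, 0.5]
width: 0.0853
gripper_force: 0.0
clock: 11.65
position: [0.4522, 0.0821, 0.158]
ee_rot: [0.0, -0.322, 0.947, -0.0]
contact_force: [3.5, -3.1, -1.2]
width: 0.0135
gripper_force: 59.1
clock: 12.15
position: [0.453, 0.0822, 0.1833]
ee_rot: [0.002, -0.321, 0.947, -0.0]
contact_force: [0.0, 0.6, -2.5]
width: 0.0134
gripper_force: 58.5
```

```bash
python3 -m inch '[{"claw":-1,"travel":[0,0,0.17],"turn":0},{"claw":-1,"travel":[0,0,0.34],"turn":0},{"claw":-1,"travel":[0,0,0.51],"turn":0},{"claw":-1,"travel":[0,0,0.68],"turn":0},{"claw":-1,"travel":[0,0,0.68],"turn":0}]'
python3 -m inch '[{"claw":-1,"travel":[0.01,-0.15,0],"turn":-0.03},{"claw":-1,"travel":[0.03,-0.3,0],"turn":-0.06},{"claw":-1,"travel":[0.04,-0.45,0],"turn":-0.09},{"claw":-1,"travel":[0.05,-0.6,0],"turn":-0.12},{"claw":-1,"travel":[0.05,-0.7,0],"turn":-0.15}]'
python3 -m inch '[{"claw":-1,"travel":[0.02,-0.15,0],"turn":-0.02},{"claw":-1,"travel":[0.03,-0.3,0],"turn":-0.025},{"claw":-1,"travel":[0.03,-0.36,0],"turn":-0.025},{"claw":-1,"travel":[0.03,-0.36,0],"turn":-0.025},{"claw":-1,"travel":[0.03,-0.36,0],"turn":-0.025}]'
```

```text
clock: 12.65
position: [0.4544, 0.0822, 0.3226]
ee_rot: [0.005, -0.321, 0.947, -0.001]
contact_force: [1.1, -0.2, -2.1]
width: 0.0136
gripper_force: 59.4
clock: 13.15
position: [0.4614, -0.0596, 0.3164]
ee_rot: [-0.001, -0.089, 0.996, -0.0]
contact_force: [-0.3, 0.7, -3.0]
width: 0.0131
gripper_force: 59.5
clock: 13.65
position: [0.4674, -0.1289, 0.317]
ee_rot: [-0.001, -0.052, 0.999, 0.001]
contact_force: [-0.5, 0.9, -2.4]
width: 0.0131
gripper_force: 59.7
```

```bash
python3 -m inch '[{"claw":-1,"travel":[0.15,0.013,0],"turn":0},{"claw":-1,"travel":[0.3,0.026,0],"turn":0},{"claw":-1,"travel":[0.45,0.04,0],"turn":0},{"claw":-1,"travel":[0.6,0.053,0],"turn":0},{"claw":-1,"travel":[0.69,0.06,0],"turn":0}]'
python3 -m inch '[{"claw":-1,"travel":[0,0,-0.06],"turn":0},{"claw":-1,"travel":[0,0,-0.12],"turn":0},{"claw":-1,"travel":[0,0,-0.2],"turn":0},{"claw":-1,"travel":[0,0,-0.2],"turn":0},{"claw":-1,"travel":[0,0,-0.2],"turn":0}]'
python3 - <<'E'
from h import *
st=get_state(); a=snap('wrist','w6.png')[:,:,::-1]; print(st['position'],st['contact_force'],st['width'])
b=imaging.get_image('scene')[170:280,260:360,::-1]
b=cv2.resize(b,None,fx=4.36,fy=4.36,interpolation=cv2.INTER_CUBIC)[:480]
cv2.imwrite('pics/v6.png',np.hstack([a[:len(b),150:510],b]))
E
```

```text
clock: 14.15
position: [0.6078, -0.1155, 0.3171]
ee_rot: [0.0, -0.054, 0.999, 0.001]
contact_force: [0.1, 0.4, -3.2]
width: 0.0134
gripper_force: 59.7
clock: 14.65
position: [0.6045, -0.1174, 0.2773]
ee_rot: [-0.001, -0.052, 0.999, 0.0]
contact_force: [0.4, 0.2, -1.1]
width: 0.0132
gripper_force: 59.6
[ 0.60454332 -0.11741428  0.27726354] [ 0.35222552  0.19610919 -1.10000373] 0.013245689728328553
```

View pics/v6.png

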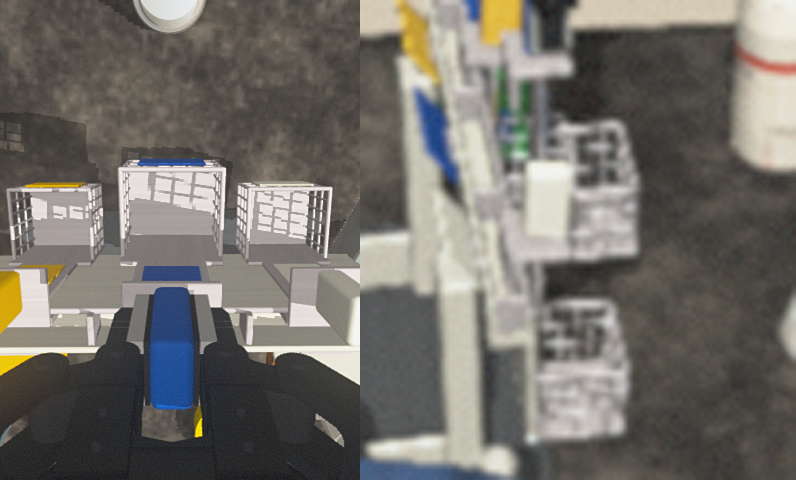

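The view: blue basket held upright, in line with the blue bay (tab at column 173, left partition at 93, i.e. the bay's centre), neighbours still hung. Forward to the channel and lower.

```bash
python3 -m inch '[{"claw":-1,"travel":[0.05,0.008,0],"turn":0},{"claw":-1,"travel":[0.093,0.015,0],"turn":0},{"claw":-1,"travel":[0.093,0.015,-0.06],"turn":0},{"claw":-1,"travel":[0.093,0.015,-0.12],"turn":0},{"claw":-1,"travel":[0.093,0.015,-0.15],"turn":0}]'
python3 -m inch '[{"claw":-1,"travel":[0,0,-0.02],"turn":0},{"claw":-1,"travel":[0,0,-0.04],"turn":0},{"claw":-1,"travel":[0,0,-0.05],"turn":0},{"claw":-1,"travel":[0,0,-0.05],"turn":0}]'
```

```text
clock: 15.25
position: [0.6237, -0.1145, 0.2451]
ee_rot: [-0.002, -0.052, 0.999, 0.001]
contact_force: [0.2, 0.4, -3.0]
width: 0.0131
gripper_force: 59.7
clock: 15.65
position: [0.6244, -0.1149, 0.2376]
ee_rot: [-0.0, -0.052, 0.999, 0.0]
contact_force: [-0.5, 0.2, -2.0]
width: 0.0133
gripper_force: 59.7
```

```bash
python3 -m inch '[{"claw":-1,"travel":[0,0,-0.015],"turn":0},{"claw":-1,"travel":[0,0,-0.03],"turn":0},{"claw":-1,"travel":[0,0,-0.045],"turn":0},{"claw":-1,"travel":[0,0,-0.06],"turn":0},{"claw":-1,"travel":[0,0,-0.065],"turn":0}]'
python3 -m inch '[{"claw":-1,"travel":[0,0,-0.004],"turn":0},{"claw":-1,"travel":[0,0,-0.008],"turn":0},{"claw":-1,"travel":[0,0,-0.01],"turn":0},{"claw":-1,"travel":[0,0,-0.01],"turn":0}]'
```

```text
clock: 16.15
position: [0.6242, -0.1148, 0.2241]
ee_rot: [-0.0, -0.052, 0.999, 0.0]
contact_force: [0.4, -0.3, -2.1]
width: 0.0135
gripper_force: 59.7
clock: 16.55
position: [0.6245, -0.1149, 0.2227]
ee_rot: [0.0, -0.052, 0.999, 0.0]
contact_force: [-0.0, -0.1, -2.3]
width: 0.0134
gripper_force: 59.7
```

```bash
python3 -m inch '[{"claw":-1,"travel":[0,0,-0.003],"turn":0},{"claw":-1,"travel":[0,0,-0.006],"turn":0},{"claw":-1,"travel":[0,0,-0.006],"turn":0}]'
python3 -m inch '[{"claw":-1,"travel":[0,0,-0.002],"turn":0},{"claw":-1,"travel":[0,0,-0.004],"turn":0},{"claw":-1,"travel":[0,0,-0.004],"turn":0}]'
```

```text
clock: 16.85
position: [0.6246, -0.1149, 0.2219]
ee_rot: [0.0, -0.052, 0.999, -0.0]
contact_force: [-1.2, -0.2, -1.1]
width: 0.013
gripper_force: 60.2
clock: 17.15
position: [0.6245, -0.1149, 0.2219]
ee_rot: [0.001, -0.052, 0.999, -0.0]
contact_force: [-2.3, -0.1, 4.4]
width: 0.0129
gripper_force: 60.8
```

Contact at exactly the expected height (0.222). Release and retreat.

```bash
python3 -m inch '[{"claw":-0.6,"travel":[0,0,0.003],"turn":0},{"claw":-0.4,"travel":[0,0,0.003],"turn":0},{"claw":0,"travel":[0,0,0.003],"turn":0},{"claw":0.2,"travel":[0,0,0.003],"turn":0},{"claw":0.2,"travel":[0,0,0.003],"turn":0}]'
python3 -m inch '[{"claw":0.2,"travel":[0,0,0.05],"turn":0},{"claw":0.2,"travel":[0,0,0.2],"turn":0},{"claw":0.2,"travel":[0,0,0.4],"turn":0},{"claw":0.2,"travel":[-0.1,0,0.5],"turn":0},{"claw":0.2,"travel":[-0.3,0,0.5],"turn":0}]'
python3 -m inch '[{"claw":0.2,"travel":[-0.2,0.1,0],"turn":0},{"claw":0.2,"travel":[-0.4,0.3,0],"turn":0},{"claw":0.2,"travel":[-0.5,0.5,0],"turn":0},{"claw":0.2,"travel":[-0.5,0.5,0],"turn":0},{"claw":0.2,"travel":[-0.5,0.5,0],"turn":0}]'
python3 - <<'E'
from h import *
print(get_state()['position'])
t=imaging.get_image('top')[175:325,275:475,::-1]; s=imaging.get_image('scene')[140:290,250:390,::-1]
cv2.imwrite('pics/v7.png',np.hstack([cv2.resize(t[:110,20:120],None,fx=4,fy=4,interpolation=2),cv2.resize(s[:110,:100],None,fx=4,fy=4,interpolation=2)]))
E
```

```text
clock: 17.65
position: [0.6245, -0.1149, 0.221]
ee_rot: [-0.0, -0.052, 0.999, 0.0]
contact_force: [-0.3, 0.8, -0.3]
width: 0.0512
gripper_force: 0.0
clock: 18.15
position: [0.5677, -0.1157, 0.3252]
ee_rot: [0.005, -0.053, 0.999, -0.002]
contact_force: [0.2, -0.4, 0.0]
width: 0.0511
gripper_force: 0.0
clock: 18.65
position: [0.4642, -0.0142, 0.3226]
ee_rot: [0.001, -0.053, 0.999, -0.0]
contact_force: [0.6, 0.3, 0.0]
width: 0.0511
gripper_force: 0.0
[ 0.46423668 -0.01422255  0.32261861]
```

View pics/v7.png

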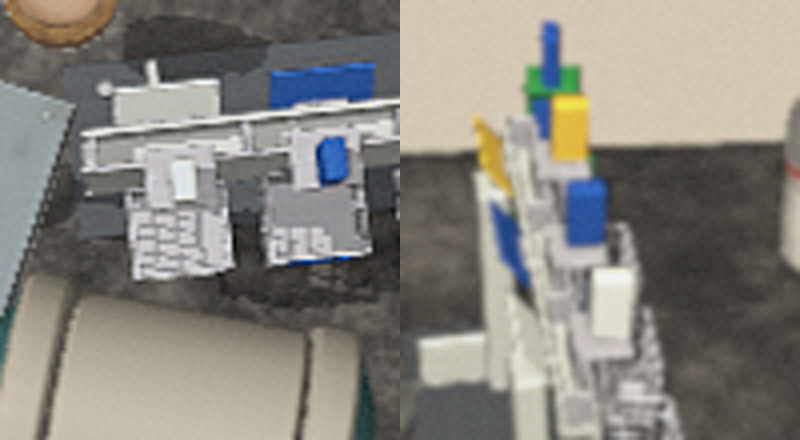

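Side view: yellow, blue and white tabs (570,100), (586,183), (612,270) lie in one line with equal seating. The top view shows the blue basket in the blue bay. Hand in.

```bash
python3 -c "from rig import ticket; print(ticket.sign_off())"
```

```text
the job is handed in; nothing more can be done
None
```

The yellow basket now hangs in the yellow bay and the blue one in the blue bay. Both hooks seated at the expected height, and the job was handed in at about 19 s on the robot's clock. The white basket stayed hung; I last saw the flask and wash bottle upright after hanging the yellow basket, and neither was touched.

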